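# Find the soft regulator spring on the spring tester

### The job

One of the three regulator springs standing on the spring tester has gone soft: under a load of 10 N its cap sinks below the reference bar, while a sound spring's cap stays above it. Press each spring straight down with 10 N (give or take 2 N, and never more than 15 N), hold it steady there for a second and let it up again, working from the robot's left to its right; then lift the soft one off its pin and stand it upright in the steel reject dish. Leave the other two springs on their pins, and the mortar, jar and spatula undisturbed.

Things in the scene. Friction and masses are not known exactly. Their poses are not given: they have to be found in the camera images.
- tester: the spring tester, fixed to the bench: a 120 x 300 x 16 mm grey-painted plate, long side along its y axis (which points roughly to the robot's left), three pins in a row along y, 95 mm apart, a spring standing on each, and a thin dark horizontal reference bar along the far side. Origin: centre of the plate's underside, z up
- bar (a point): middle of the top edge of the dark reference bar, 61 mm above the plate's top face: the cap top of a spring squeezed to 61 mm is level with it. The bar is 4 mm thick and runs along the row, 48 mm beyond the pins' axes, on an 8 mm post at each end. To grip a spring by its cap, close the fingers along the row (65 mm free from cap to cap)
- pin_left (a point): the robot's left-hand pin of the tester: a 16 mm diameter, 15 mm high steel stub on which a spring's base ring sits loosely. Point: on the pin's axis at the plate's top face
- pin_mid (a point): the middle pin of the tester: a 16 mm diameter, 15 mm high steel stub on which a spring's base ring sits loosely. Point: on the pin's axis at the plate's top face
- pin_right (a point): the robot's right-hand pin of the tester: a 16 mm diameter, 15 mm high steel stub on which a spring's base ring sits loosely. Point: on the pin's axis at the plate's top face
- spring_a: one of three look-alike regulator springs, 80 mm tall when free, 0.1 kg: an aluminium base ring 38 mm across and 8 mm high (20 mm bore), an open steel coil 28 mm across, and on top a flat aluminium cap 30 mm across and 16 mm high (its middle 72 mm above the underside). Origin: centre of the underside, z up its axis. Which spring stands on which pin changes; any may be the soft one
- spring_b: one of three look-alike regulator springs, 80 mm tall when free, 0.1 kg: an aluminium base ring 38 mm across and 8 mm high (20 mm bore), an open steel coil 28 mm across, and on top a flat aluminium cap 30 mm across and 16 mm high (its middle 72 mm above the underside). Origin: centre of the underside, z up its axis. Which spring stands on which pin changes; any may be the soft one
- spring_c: one of three look-alike regulator springs, 80 mm tall when free, 0.1 kg: an aluminium base ring 38 mm across and 8 mm high (20 mm bore), an open steel coil 28 mm across, and on top a flat aluminium cap 30 mm across and 16 mm high (its middle 72 mm above the underside). Origin: centre of the underside, z up its axis. Which spring stands on which pin changes; any may be the soft one
- spring_a_top (a point): centre of the flat top of that spring's cap, 80 mm above the spring's underside when free. The cap only slides along the axis and springs back: at 10 N a sound spring is 12 to 14 mm shorter, a soft one about 26 mm. The cap cannot come off, so the spring can be lifted by its cap
- spring_b_top (a point): centre of the flat top of that spring's cap, 80 mm above the spring's underside when free. The cap only slides along the axis and springs back: at 10 N a sound spring is 12 to 14 mm shorter, a soft one about 26 mm. The cap cannot come off, so the spring can be lifted by its cap
- spring_c_top (a point): centre of the flat top of that spring's cap, 80 mm above the spring's underside when free. The cap only slides along the axis and springs back: at 10 N a sound spring is 12 to 14 mm shorter, a soft one about 26 mm. The cap cannot come off, so the spring can be lifted by its cap
- dish: reject dish: a loose, round, flat-bottomed, straight-walled steel dish, 110 mm across outside, 20 mm high, 3 mm wall, 4 mm floor, 0.35 kg, standing to the left or right of the tester. Origin: centre of its underside
- mortar: bystander: white porcelain mortar bowl, 96 mm across, 60 mm high, on the other side of the tester from the dish. Origin: centre of its underside
- jar: bystander: amber jar with black cap, 60 mm across, 85 mm high, off the far left corner of the tester. Origin: centre of its underside
- spatula: bystander: steel spatula, 180 mm long, lying flat beyond the tester. Origin: under its middle
Not all that is in view belongs to the job. Leave any green look-alike of the spring_a alone.

How it is judged:
By the outcome, as a careful person would: the job done as asked, in the order asked, and still so for the second after the job is handed in, with the robot touching nothing.
It also fails if it takes over 67 s, if anything falls off the work surface, if the arm or the gripper's body presses on something with over 40 N, if the wrist force passes 120 N, or if a joint passes its speed limit or range.

### The arm

A 6-joint arm with a two-finger parallel gripper is mounted at the origin on the work surface. World frame = base frame: x ahead of the robot, y to its left, z up, the work surface at z = 0. Lengths are in m, angles in rad, forces in N, time in s.
With the tool pointing down it reaches from about 0.3 to 0.825 m from the base axis. Payload 5.4 kg.
Tool frame: the origin (TCP) lies midway between the tips of the shut fingers; the grasp point (between the pads) lies 19 mm behind it; z points along the fingers, y is the line along which they close (so a half turn about z gives the same grasp; the last joint's range is limited). The gripper opens to 92 mm and grips with 3 to 60 N. Pads are 20 mm wide; open, the fingers measure 128 mm over their backs; the gripper's body (75 mm by 189 mm) begins 69 mm behind the grasp point.
Start: joints at [-1.492, 0.158, 1.597, -0, 1.386, -0.21], TCP at [0.164, -0.551, 0.215] pointing down, gripper open.
Joint ranges: [-2.91, 2.91], [-0.94, 2.29], [0.18, 2.7], [-1.29, 4.43], [0.17, 2.64], [-3, 3]. Speed limits (rad/s): [2.57, 2.57, 3.14, 3.14, 3.14, 3.14].

### API

Orientations are given as a unit quaternion [w, x, y, z].
In Python, from rig import robot gives the robot as it stands. The module is installed in compiled form; this text tells all that it offers.
- The arm moves only by the tool play_rows, never from a script. Its arguments are lists of equal length, an entry for each row: "delta_pos": the shift along the tool's x, y, z in m, a list of three; "angular": the turn, a rotation vector about the tool's x, y, z in degrees, a list of three; "fingers": the closure, from 0 (fully open) to 1 (shut). In form: {"delta_pos": [[dx, dy, dz], ...], "angular": [[wx, wy, wz], ...], "fingers": [fingers, ...]}. A call has 1 to 12 rows; each row is the pose to reach, as a shift and turn from the pose commanded when the call began, along the tool's axes at that moment; what a row does not reach only later rows make up. A row lasts 1/8 s, in which the tool goes at most 62.5 mm and 10.7 degrees, less where a joint would pass 70% of its speed; a pose out of reach is approached as far as the arm can. A call with a gripper value outside its range is refused whole. The fingers move at their own pace and stop on an object; "grip_force" is the grip in N (left out, the last holds). Time passes only in rows, so rows that repeat a pose let the fingers close. It gives the time, the measured TCP pose, the force, the opening and the grip force at its end, in the units of the state.
- robot.observe(): the state, without advancing time (a new reading comes with each control period).
- robot.grab_frame(name): name is "scene" or "top"; returns a dict with "img" (384x512x3 uint8, blue, green, red), "fx", "fy", "cx", "cy" (pixels), "T" (4x4, takes a point from camera to world coordinates). Camera axes: x right, y down, z forward; pixel columns grow to the right and rows downward; lengths in m; the calibration is good to about 2 mm. A picture is of the moment at which its call begins. There is no depth.
- robot.sign_off(): hands the job in; it is judged then, once.
Trained networks look in the newest picture that a camera, given by its name, has taken for a name from the list of things; names that differ only in an ending like _2 or _b are one class to them, and where a whole thing is asked for, a point or a joint stands for the part that bears it (a point fixed in the world has none). Each returns a list of dicts, best first, with "p" (0 to 1); they miss things now and then, are a little off and sometimes report something else, mostly with a low value. They report only what shows in the picture. A call takes as long as a camera call. They do not tell look-alikes from the thing itself.
- robot.cut_out(name, camera): "region" (384x512 bool, what is visible of it) and "extent" ([centre column, centre row, width, height] in pixels, round what is visible of it).
- robot.landmark_of(name, camera): "at" ([column, row] in pixels: a listed point, or the origin of a listed thing).
The state is a dict: "t": time; "joint_pos": joint angles; "qd": joint speeds; "tau": joint torques, N m; "tcp_pos": TCP position; "tcp_rot": TCP orientation; "ft_force": force on the tool from outside, world axes, zero at the start; "ft_torque": the same for the moment, N m; "width": finger opening in m; "finger_force": force on a finger pad.
Only numpy, scipy, OpenCV 4.12 (cv2) and the standard library are available. Lean on these libraries where they do the work, as an engineer would, in place of code of your own. Each camera call takes 0.05 s, during which the arm holds its last target. There are 200 camera calls.

## Working session

There is one attempt and no reset: what is moved stays moved. The work goes in short steps, Python scripts to look and compute and a tool call to move; the robot and the scene stay as the last step left them, time stands still between calls to the robot, and variables do not carry over. Pictures are saved under pics/ and viewed, at most 10 in all, crops included, and the job is handed in when it is done.

Besides the shell and the picture viewer there is one more tool, called after "Request:" in YAML: its name, and indented under it one key for each argument. play_rows: Moves the arm, as the interface text tells. Its arguments: {"type":"object","properties":{"delta_pos":{"type":"array"},"angular":{"type":"array"},"fingers":{"type":"array"},"grip_force":{"type":"number"}},"required":["delta_pos","angular","fingers"]}

```bash
mkdir -p pics; cat > h.py <<'E'
import numpy as np, cv2
from rig import robot
def ray(f,uv):
    d=f["T"][:3,:3]@np.array([(uv[0]-f["cx"])/f["fx"],(uv[1]-f["cy"])/f["fy"],1]); return f["T"][:3,3],d
def at_z(f,uv,z):
    o,d=ray(f,uv); return o+d*(z-o[2])/d[2]
def tri(fs,uvs):
    A=0;b=0
    for f,uv in zip(fs,uvs):
        o,d=ray(f,uv); d=d/np.linalg.norm(d); P=np.eye(3)-np.outer(d,d); A=A+P; b=b+P@o
    return np.linalg.solve(A,b)
E
python3 - <<'E'
from h import *
np.set_printoptions(precision=4,suppress=True)
fs={}
for c in("scene","top"):
    f=fs[c]=robot.grab_frame(c); cv2.imwrite(f"pics/{c}0.png",f["img"]); print(c,f["T"][:3,3],f["fx"])
Z={"spring_a_top":.096,"pin_left":.016,"pin_mid":.016,"pin_right":.016,"bar":.077,"dish":.0,"mortar":0,"jar":0,"spatula":0,"tester":0}
for n,z in Z.items():
    for c in fs:
        for r in robot.landmark_of(n,c)[:5]: print(n,c,round(r["p"],2),np.round(r["at"],1),at_z(fs[c],r["at"],z))
s=robot.observe();print(s)
E
```

```text
scene [0.994  0.3299 0.9891] 421.18830476019184
top [0.3492 0.0181 1.1072] 386.46962060495304
spring_a_top scene 0.72 [332.7 223.8] [0.5439 0.2173 0.096 ]
spring_a_top scene 0.7 [290.1 191. ] [0.5234 0.087  0.096 ]
spring_a_top top 0.66 [236.1 255. ] [0.4116 0.065  0.096 ]
spring_a_top top 0.63 [218.6 210.6] [0.5331 0.0986 0.096 ]
spring_a_top top 0.56 [174.8 217.8] [0.5276 0.2156 0.096 ]
pin_left scene 0.9 [288.3 207. ] [0.5251 0.087  0.016 ]
pin_left scene 0.37 [318.2 275.7] [0.6434 0.2454 0.016 ]
pin_left top 0.66 [222.2 213. ] [0.5396 0.0955 0.016 ]
pin_mid scene 0.78 [253.5 197.4] [ 0.5518 -0.0053  0.016 ]
pin_mid scene 0.73 [220.4 185.8] [ 0.5718 -0.1003  0.016 ]
pin_mid top 0.6 [253.7 206.7] [0.5471 0.0039 0.016 ]
pin_right scene 0.87 [222.  184.4] [ 0.5658 -0.0994  0.016 ]
pin_right scene 0.41 [218.3 169.5] [ 0.5327 -0.1369  0.016 ]
pin_right top 0.82 [285.8 196.7] [ 0.5653 -0.0915  0.016 ]
bar scene 0.56 [248.3 200.5] [0.594 0.01  0.077]
bar top 0.97 [248.  185.3] [0.5971 0.0132 0.077 ]
dish scene 0.63 [181.  127.3] [ 0.4657 -0.3299  0.    ]
dish top 0.89 [374.8 222.2] [ 0.4
[... 395 characters left out ...]
]
spatula scene 0.27 [320.4 276.3] [0.6359 0.2491 0.    ]
spatula top 0.78 [246.4 152.3] [0.7172 0.0061 0.    ]
tester scene 0.67 [253.7 200. ] [ 0.5509 -0.0057  0.    ]
tester top 0.6 [255.9 206.8] [ 0.549  -0.0027  0.    ]
{'t': 1.1, 'joint_pos': array([-1.4921,  0.1584,  1.597 ,  0.    ,  1.3862, -0.2101]), 'qd': array([-0.0003, -0.0017,  0.0009, -0.0013, -0.    , -0.0011]), 'tau': array([ -0.0011, -38.5578, -32.2365,   0.0702,   0.0307,  -0.    ]), 'tcp_pos': array([ 0.1637, -0.5512,  0.2146]), 'tcp_rot': array([0.    , 0.9896, 0.1439, 0.    ]), 'ft_force': array([0.232 , 0.766 , 0.0089]), 'ft_torque': array([ 0.0447, -0.0571,  0.0209]), 'finger_force': 0.0, 'width': 0.09174542813445642}
```

```bash
python3 - <<'E'
import cv2,numpy as np
a=cv2.imread("pics/scene0.png")[110:300,160:410];b=cv2.imread("pics/top0.png")[140:290,110:430]
a=cv2.resize(a,(395,300),interpolation=cv2.INTER_CUBIC);b=cv2.resize(b,(640,300),interpolation=cv2.INTER_CUBIC)
o=np.zeros((600,640,3),np.uint8);o[:300,:395]=a;o[300:]=b
cv2.imwrite("pics/c0.png",o)
E
```

```text
(no output)
```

View pics/c0.png

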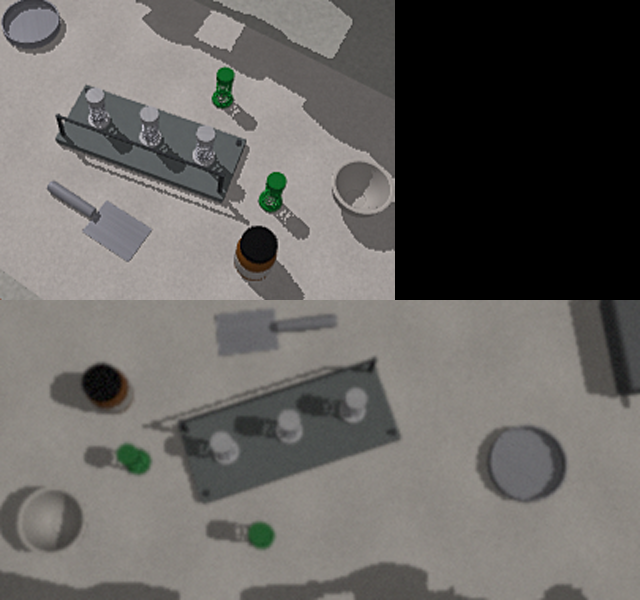

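The crop shows three grey springs on the tester at top-frame pixels of about (219,209), (254,202) and (288,193). These are the ones meant, because they stand on the pins. The two green look-alikes, at about (174,217) and (238,257), are to be left alone. The dish is on the right at (374,222).

```bash
cat >> h.py <<'E'
def goal(xy,z=None,s=None):
    from scipy.spatial.transform import Rotation as R
    s=s or robot.observe(); q=s["tcp_rot"]; M=R.from_quat([q[1],q[2],q[3],q[0]]).as_matrix()
    p=s["tcp_pos"]; return M.T@(np.array([xy[0],xy[1],p[2] if z is None else z])-p)
E
python3 - <<'E'
from h import *
np.set_printoptions(precision=4,suppress=True)
fs={c:robot.grab_frame(c) for c in("scene","top")}
pr={}
for c,f in fs.items():
    for r in robot.cut_out("spring_a",c)[:6]:
        m=r["region"]; hsv=cv2.cvtColor(f["img"],cv2.COLOR_BGR2HSV)
        print(c,round(r["p"],2),np.round(r["extent"],1),"S",hsv[m][:,1].mean().round())
    # cap tops: bright low-sat blobs near predicted cap
    for n,xy in dict(L=(.532,.092),M=(.549,-.001),R=(.567,-.096)).items():
        P=np.linalg.inv(f["T"])@np.array([*xy,.096,1]); u=f["fx"]*P[0]/P[2]+f["cx"];v=f["fy"]*P[1]/P[2]+f["cy"]
        x0,y0=int(u)-12,int(v)-12
        g=cv2.cvtColor(f["img"],cv2.COLOR_BGR2GRAY)[y0:y0+25,x0:x0+25]
        k,l,st,ce=cv2.connectedComponentsWithStats((g>.8*np.percentile(g,98)).astype(np.uint8))
        i=1+np.argmax(st[1:,4]); print(c,n,"pred",round(u,1),round(v,1),"blob",ce[i]+[x0,y0],st[i],at_z(f,ce[i]+[x0,y0],.09))
for c in fs:
    for r in robot.cut_out("dish",c)[:2]: print("dish",c,round(r["p"],2),r["extent"],at_z(fs[c],r["extent"][:2],.01))
s=robot.observe();print(goal((.532,.092),.20,s))
E
```

```text
scene 0.83 [292.8 204.2  13.8  27.5] S 11.0
scene 0.83 [222.6 180.5  18.9  19.6] S 11.0
scene 0.74 [300.6 164.5  12.9  24.4] S 181.0
scene 0.58 [328.8 231.3  16.8  26.3] S 204.0
scene 0.55 [254.4 189.4  11.9  28.6] S 11.0
scene L pred 290.0 194.5 blob [290.8442 188.4565] [  0   0  25  18 276] [0.513 0.083 0.09 ]
scene M pred 254.7 181.5 blob [255.5188 175.5358] [  0   0  25  18 293] [ 0.5301 -0.0116  0.09  ]
scene R pred 219.9 169.0 blob [218.7978 163.496 ] [  0   0  25  20 371] [ 0.5522 -0.1115  0.09  ]
top 0.76 [176.4 218.3  20.9  15. ] S 123.0
top 0.71 [221.  212.9  13.8  17.7] S 3.0
top 0.67 [285.8 191.9  16.5  16.6] S 4.0
top 0.62 [253.9 204.8  14.2  14.9] S 3.0
top 0.62 [241.6 258.9   9.1  11.1] S 122.0
top 0.42 [134.2 251.3  36.3  35.3] S 19.0
top L pred 221.1 210.7 blob [222.2133 213.04  ] [  6   8  15  16 150] [0.5265 0.0902 0.09  ]
top M pred 255.2 200.4 blob [254.9846 201.8846] [  6   7  12  16 130] [ 0.5463 -0.0001  0.09  ]
top R pred 289.6 189.8 blob [287.9758 191.3065] [  6   7  11  17 124] [ 0.5647 -0.0918  0.09  ]
dish scene 0.98 [182.7, 125.5, 38.7, 30.9] [ 0.4629 -0.3234  0.01  ]
dish scene 0.42 [220.6, 170.6, 12.1, 11.0] [ 0.5292 -0.1322  0.01  ]
dish top 0.71 [373.8, 224.1, 38.8, 41.8] [ 0.4577 -0.3309  0.01  ]
dish top 0.38 [220.2, 210.7, 12.3, 11.2] [0.548  0.1009 0.01  ]
[ 0.5362 -0.5116  0.0146]
```

```bash
cat > ov.py <<'E'
from h import *
def proj(f,P):
    P=np.atleast_2d(P); Q=(np.linalg.inv(f["T"])@np.c_[P,np.ones(len(P))].T)[:3]
    return np.c_[f["fx"]*Q[0]/Q[2]+f["cx"],f["fy"]*Q[1]/Q[2]+f["cy"]]
def circ(xy,r,z,n=60):
    t=np.linspace(0,2*np.pi,n);return np.c_[xy[0]+r*np.cos(t),xy[1]+r*np.sin(t),0*t+z]
def crop(f,box,k,items=()):
    x,y,w,h=box; o=cv2.resize(f["img"][y:y+h,x:x+w],None,fx=k,fy=k,interpolation=cv2.INTER_CUBIC)
    for P,col in items:
        p=((proj(f,P)-[x,y]+.5)*k).astype(np.int32); cv2.polylines(o,[p],False,col,1,cv2.LINE_AA)
    return o
E
python3 - <<'E'
from ov import *
it=[]
for xy in((.532,.092),(.549,-.001),(.567,-.096)):
    it+=[(circ(xy,.015,.096),(0,0,255)),(circ(xy,.019,.016),(0,255,255))]
c,s=np.cos(.185),np.sin(.185)
it.append((np.array([[.549+c*x-s*y,-.001+s*x+c*y,.016] for x,y in[(-.06,-.15),(.06,-.15),(.06,.15),(-.06,.15),(-.06,-.15)]]),(255,0,0)))
it+=[(circ((.462,-.331),.055,.02),(0,0,255))]
a=crop(robot.grab_frame("scene"),(165,100,160,122),5,it);b=crop(robot.grab_frame("top"),(190,160,160,80),5,it)
cv2.imwrite("pics/o1.png",a[:600]);cv2.imwrite("pics/o2.png",b)
E
```

```text
(no output)
```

View pics/o1.png

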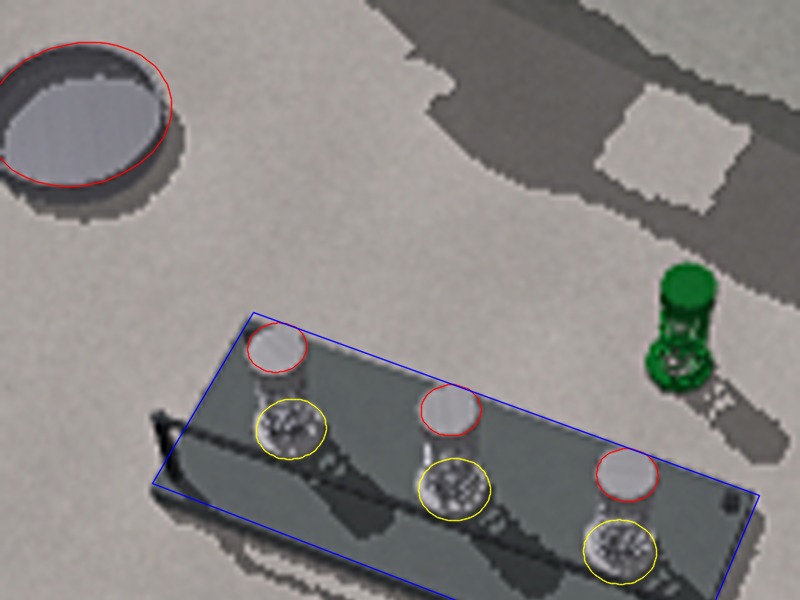

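View pics/o2.png

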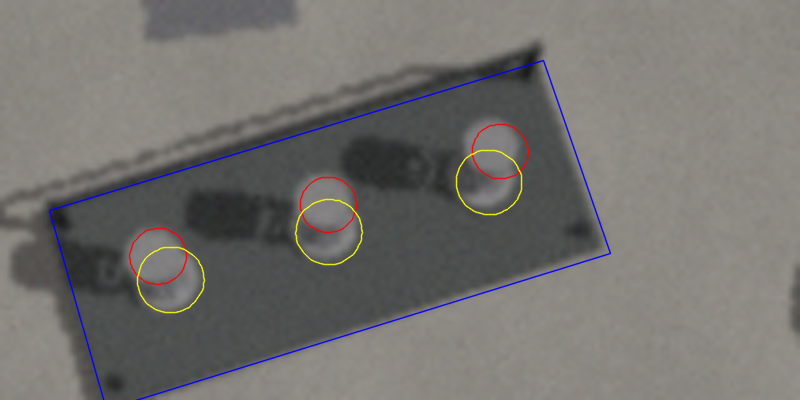

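The overlays match in both views: the cap tops lie within about 1 to 3 mm, and tester yaw is about 10.6°. I'll go above the left spring with the fingers shut.

Request:
play_rows:
  delta_pos:
    - [0.536,-0.512,0.015]
    - [0.536,-0.512,0.015]
    - [0.536,-0.512,0.015]
    - [0.536,-0.512,0.015]
    - [0.536,-0.512,0.015]
    - [0.536,-0.512,0.015]
    - [0.536,-0.512,0.015]
    - [0.536,-0.512,0.015]
    - [0.536,-0.512,0.015]
    - [0.536,-0.512,0.015]
    - [0.536,-0.512,0.015]
    - [0.536,-0.512,0.015]
  angular:
    - [0,0,6]
    - [0,0,6]
    - [0,0,6]
    - [0,0,6]
    - [0,0,6]
    - [0,0,6]
    - [0,0,6]
    - [0,0,6]
    - [0,0,6]
    - [0,0,6]
    - [0,0,6]
    - [0,0,6]
  fingers: [1,1,1,1,1,1,1,1,1,1,1,1]
  grip_force: 20

```text
t: 3.0
tcp_pos: [0.5326, 0.0946, 0.1997]
tcp_rot: [0.0, 0.996, 0.092, 0.0]
ft_force: [0.4, -1.2, 0.2]
width: 0.0004
finger_force: 0.0
```

```bash
python3 -c "
from h import *
s=robot.observe();print(s['t'],s['tcp_pos'],s['tcp_rot'],s['ft_force'],s['width']);print(goal((.532,.092),.11,s))"
```

```text
3.0 [0.5325886  0.09457446 0.19971253] [7.51138304e-05 9.95718364e-01 9.24382434e-02 3.23789594e-04] [ 0.44401842 -1.16180516  0.20496391] 0.0003743592046790813
[-0.00110906  0.00240332  0.08971235]
```

Request:
play_rows:
  delta_pos:
    - [-0.001,0.002,0.05]
    - [-0.001,0.002,0.09]
    - [-0.001,0.002,0.099]
    - [-0.001,0.002,0.105]
    - [-0.001,0.002,0.11]
    - [-0.001,0.002,0.112]
    - [-0.001,0.002,0.112]
    - [-0.001,0.002,0.112]
  angular:
    - [0,0,0]
    - [0,0,0]
    - [0,0,0]
    - [0,0,0]
    - [0,0,0]
    - [0,0,0]
    - [0,0,0]
    - [0,0,0]
  fingers: [1,1,1,1,1,1,1,1]

```text
t: 4.0
tcp_pos: [0.5323, 0.09, 0.0894]
tcp_rot: [0.0, 0.996, 0.092, 0.001]
ft_force: [-2.0, 0.6, 6.1]
width: 0.0006
finger_force: 2.9
```

```bash
python3 -c "
from h import *
s=robot.observe();print(s['t'],s['tcp_pos'],s['ft_force'])"
```

```text
4.0 [0.53229525 0.08995712 0.08943509] [-1.97718374  0.61038786  6.13336832]
```

Request:
play_rows:
  delta_pos:
    - [0,0,0.002]
    - [0,0,0.004]
    - [0,0,0.005]
    - [0,0,0.005]
    - [0,0,0.005]
  angular:
    - [0,0,0]
    - [0,0,0]
    - [0,0,0]
    - [0,0,0]
    - [0,0,0]
  fingers: [1,1,1,1,1]

```text
t: 4.62
tcp_pos: [0.5326, 0.09, 0.0851]
tcp_rot: [0.0, 0.996, 0.092, 0.002]
ft_force: [-3.5, 0.5, 9.2]
width: 0.0004
finger_force: 4.6
```

Request:
play_rows:
  delta_pos:
    - [0,0,0.001]
    - [0,0,0.001]
    - [0,0,0.001]
    - [0,0,0.001]
    - [0,0,0.001]
    - [0,0,0.001]
    - [0,0,0.001]
    - [0,0,0.001]
    - [0,0,0.001]
    - [0,0,0.001]
    - [0,0,0.001]
    - [0,0,0.001]
  angular:
    - [0,0,0]
    - [0,0,0]
    - [0,0,0]
    - [0,0,0]
    - [0,0,0]
    - [0,0,0]
    - [0,0,0]
    - [0,0,0]
    - [0,0,0]
    - [0,0,0]
    - [0,0,0]
    - [0,0,0]
  fingers: [1,1,1,1,1,1,1,1,1,1,1,1]

```text
t: 6.12
tcp_pos: [0.5327, 0.09, 0.0842]
tcp_rot: [0.0, 0.996, 0.092, 0.002]
ft_force: [-4.2, -1.0, 10.3]
width: 0.0004
finger_force: 5.0
```

```bash
python3 - <<'E'
from ov import *
f=robot.grab_frame("scene");cv2.imwrite("pics/p1.png",crop(f,(240,140,110,90),6))
s=robot.observe();print(s['t'],s['tcp_pos'],s['ft_force'])
E
```

```text
6.175 [0.53266025 0.08994657 0.08423065] [-3.51605004 -0.18662642  9.86359653]
```

View pics/p1.png

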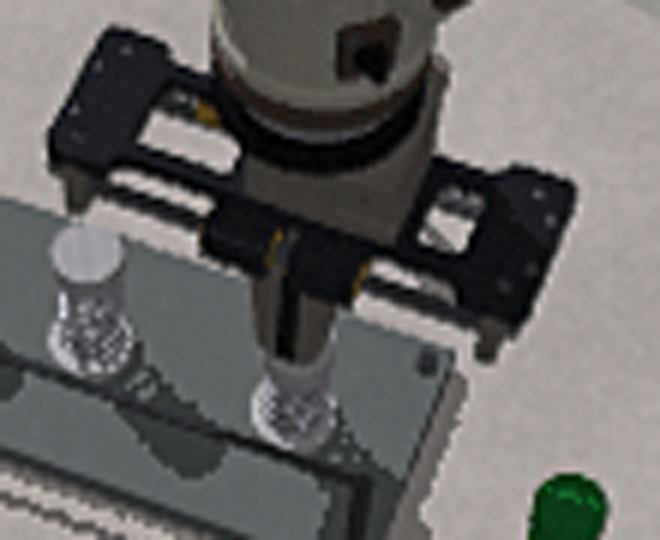

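The left cap is level with z≈0.084 at 10 N, above the bar at 0.077, so this spring is sound. Next is the middle one.

Request:
play_rows:
  delta_pos:
    - [0,0,-0.01]
    - [0,0,-0.035]
    - [0,0.05,-0.04]
    - [0,0.094,-0.04]
    - [0,0.094,-0.04]
    - [0,0.094,-0.025]
    - [0,0.094,-0.017]
    - [0,0.094,-0.012]
    - [0,0.094,-0.008]
    - [0,0.094,-0.006]
    - [0,0.094,-0.006]
    - [0,0.094,-0.006]
  angular:
    - [0,0,0]
    - [0,0,0]
    - [0,0,0]
    - [0,0,0]
    - [0,0,0]
    - [0,0,0]
    - [0,0,0]
    - [0,0,0]
    - [0,0,0]
    - [0,0,0]
    - [0,0,0]
    - [0,0,0]
  fingers: [1,1,1,1,1,1,1,1,1,1,1,1]

```text
t: 7.68
tcp_pos: [0.5488, -0.002, 0.0885]
tcp_rot: [0.0, 0.996, 0.092, 0.0]
ft_force: [-2.7, 0.2, 6.2]
width: 0.0003
finger_force: 3.0
```

Request:
play_rows:
  delta_pos:
    - [0,0,0.002]
    - [0,0,0.004]
    - [0,0,0.005]
    - [0,0,0.005]
    - [0,0,0.005]
  angular:
    - [0,0,0]
    - [0,0,0]
    - [0,0,0]
    - [0,0,0]
    - [0,0,0]
  fingers: [1,1,1,1,1]

```text
t: 8.3
tcp_pos: [0.549, -0.002, 0.0841]
tcp_rot: [0.0, 0.996, 0.092, 0.001]
ft_force: [-4.1, 3.0, 8.8]
width: 0.0008
finger_force: 4.7
```

Request:
play_rows:
  delta_pos:
    - [0,0,0.001]
    - [0,0,0.001]
    - [0,0,0.001]
    - [0,0,0.001]
    - [0,0,0.001]
    - [0,0,0.001]
    - [0,0,0.001]
    - [0,0,0.001]
    - [0,0,0.001]
    - [0,0,0.001]
    - [0,0,0.001]
    - [0,0,0.001]
  angular:
    - [0,0,0]
    - [0,0,0]
    - [0,0,0]
    - [0,0,0]
    - [0,0,0]
    - [0,0,0]
    - [0,0,0]
    - [0,0,0]
    - [0,0,0]
    - [0,0,0]
    - [0,0,0]
    - [0,0,0]
  fingers: [1,1,1,1,1,1,1,1,1,1,1,1]

```text
t: 9.8
tcp_pos: [0.549, -0.0021, 0.0832]
tcp_rot: [0.0, 0.996, 0.092, 0.001]
ft_force: [-3.5, 1.4, 10.0]
width: 0.0003
finger_force: 5.0
```

Request:
play_rows:
  delta_pos:
    - [0,0,-0.01]
    - [0,0,-0.035]
    - [0.001,0.05,-0.04]
    - [0.001,0.094,-0.04]
    - [0.001,0.094,-0.04]
    - [0.001,0.094,-0.025]
    - [0.001,0.094,-0.017]
    - [0.001,0.094,-0.012]
    - [0.001,0.094,-0.008]
    - [0.001,0.094,-0.006]
    - [0.001,0.094,-0.006]
    - [0.001,0.094,-0.006]
  angular:
    - [0,0,0]
    - [0,0,0]
    - [0,0,0]
    - [0,0,0]
    - [0,0,0]
    - [0,0,0]
    - [0,0,0]
    - [0,0,0]
    - [0,0,0]
    - [0,0,0]
    - [0,0,0]
    - [0,0,0]
  fingers: [1,1,1,1,1,1,1,1,1,1,1,1]

```text
t: 11.3
tcp_pos: [0.5668, -0.0946, 0.0881]
tcp_rot: [0.0, 0.996, 0.092, 0.0]
ft_force: [-0.7, 1.1, 4.0]
width: 0.0004
finger_force: 1.7
```

Request:
play_rows:
  delta_pos:
    - [0,0,0.003]
    - [0,0,0.006]
    - [0,0,0.009]
    - [0,0,0.011]
    - [0,0,0.012]
    - [0,0,0.012]
    - [0,0,0.012]
  angular:
    - [0,0,0]
    - [0,0,0]
    - [0,0,0]
    - [0,0,0]
    - [0,0,0]
    - [0,0,0]
    - [0,0,0]
  fingers: [1,1,1,1,1,1,1]

```text
t: 12.18
tcp_pos: [0.5665, -0.0943, 0.0761]
tcp_rot: [-0.0, 0.996, 0.092, -0.0]
ft_force: [-2.4, 2.2, 7.7]
width: 0.0008
finger_force: 4.0
```

Request:
play_rows:
  delta_pos:
    - [0,0,0.003]
    - [0,0,0.006]
    - [0,0,0.006]
    - [0,0,0.006]
    - [0,0,0.006]
    - [0,0,0.006]
    - [0,0,0.006]
    - [0,0,0.006]
    - [0,0,0.006]
    - [0,0,0.006]
    - [0,0,0.006]
    - [0,0,0.006]
  angular:
    - [0,0,0]
    - [0,0,0]
    - [0,0,0]
    - [0,0,0]
    - [0,0,0]
    - [0,0,0]
    - [0,0,0]
    - [0,0,0]
    - [0,0,0]
    - [0,0,0]
    - [0,0,0]
    - [0,0,0]
  fingers: [1,1,1,1,1,1,1,1,1,1,1,1]

```text
t: 13.68
tcp_pos: [0.5665, -0.0941, 0.0703]
tcp_rot: [-0.0, 0.996, 0.092, -0.0]
ft_force: [-5.8, 2.6, 10.0]
width: 0.0002
finger_force: 5.1
```

Request:
play_rows:
  delta_pos:
    - [0,0,0]
    - [0,0,0]
    - [0,0,0]
  angular:
    - [0,0,0]
    - [0,0,0]
    - [0,0,0]
  fingers: [1,1,1]

```text
t: 14.05
tcp_pos: [0.5665, -0.0941, 0.0703]
tcp_rot: [-0.0, 0.996, 0.092, -0.0]
ft_force: [-3.8, 2.3, 10.9]
width: 0.0003
finger_force: 5.1
```

The right spring sinks to z≈0.070 at 10 N, below the bar, so it is the soft one. I'll release it, rise, part-open the fingers and check the alignment.

Request:
play_rows:
  delta_pos:
    - [0,0,-0.012]
    - [0,0,-0.03]
    - [0,0,-0.06]
    - [0,0,-0.08]
    - [0,0,-0.08]
    - [0,0,-0.08]
    - [0,0,-0.08]
  angular:
    - [0,0,0]
    - [0,0,0]
    - [0,0,0]
    - [0,0,0]
    - [0,0,0]
    - [0,0,0]
    - [0,0,0]
  fingers: [1,1,1,0.35,0.35,0.35,0.35]

```text
t: 14.92
tcp_pos: [0.5657, -0.0943, 0.1481]
tcp_rot: [-0.001, 0.996, 0.092, -0.001]
ft_force: [-0.5, -1.2, -0.1]
width: 0.038
finger_force: 0.0
```

```bash
python3 - <<'E'
from ov import *
f=robot.grab_frame("scene")
it=[(circ((.5675,-.0945),.015,.096),(0,0,255)),(circ((.5675,-.0945),.019,.016),(0,255,255))]
cv2.imwrite("pics/p2.png",crop(f,(180,120,110,90),6,it))
s=robot.observe();print(s['t'],s['tcp_pos'],s['ft_force'],s['width'])
E
```

```text
14.975 [ 0.56577349 -0.09428191  0.14827133] [-0.31304322  0.24591661 -0.78454654] 0.04245987652422798
```

View pics/p2.png

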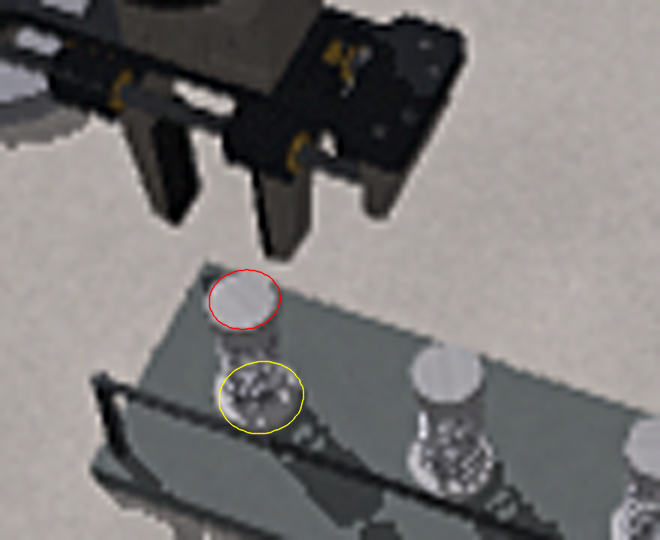

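The cap is centred on the predicted circle at scene pixel (221,170). I'll descend and grip the cap.

Request:
play_rows:
  delta_pos:
    - [0.001,0,0]
    - [0.001,0,0.02]
    - [0.001,0,0.05]
    - [0.001,0,0.07]
    - [0.001,0,0.076]
    - [0.001,0,0.076]
    - [0.001,0,0.076]
    - [0.001,0,0.076]
    - [0.001,0,0.076]
    - [0.001,0,0.076]
    - [0.001,0,0.076]
    - [0.001,0,0.076]
  angular:
    - [0,0,0]
    - [0,0,0]
    - [0,0,0]
    - [0,0,0]
    - [0,0,0]
    - [0,0,0]
    - [0,0,0]
    - [0,0,0]
    - [0,0,0]
    - [0,0,0]
    - [0,0,0]
    - [0,0,0]
  fingers: [0.35,0.35,0.35,0.35,0.35,0.35,1,1,1,1,1,1]
  grip_force: 20

```text
t: 16.48
tcp_pos: [0.5676, -0.0944, 0.0737]
tcp_rot: [0.0, 0.996, 0.092, 0.0]
ft_force: [0.4, 0.4, 0.5]
width: 0.0285
finger_force: 20.0
```

Request:
play_rows:
  delta_pos:
    - [0,0,-0.008]
    - [0,0,-0.02]
    - [0,0,-0.035]
    - [0,0,-0.055]
    - [0,0,-0.08]
    - [0,0,-0.1]
    - [0,0,-0.1]
    - [0,0,-0.1]
  angular:
    - [0,0,0]
    - [0,0,0]
    - [0,0,0]
    - [0,0,0]
    - [0,0,0]
    - [0,0,0]
    - [0,0,0]
    - [0,0,0]
  fingers: [1,1,1,1,1,1,1,1]

```text
t: 17.48
tcp_pos: [0.5671, -0.0942, 0.1731]
tcp_rot: [-0.0, 0.996, 0.092, -0.0]
ft_force: [0.4, 0.2, -1.4]
width: 0.0279
finger_force: 20.0
```

```bash
python3 - <<'E'
from ov import *
f=robot.grab_frame("scene"); s=robot.observe(); t=s['tcp_pos']
it=[(circ(t[:2],.019,t[2]-.0735+.016),(0,255,255)),(circ((.462,-.331),.055,.02),(0,0,255))]
cv2.imwrite("pics/p3.png",crop(f,(160,90,125,95),6,it))
print(s['t'],t,s['ft_force'],s['width'],s['finger_force'],s['joint_pos'],goal((.462,-.331),s=s))
E
```

```text
17.525 [ 0.56681448 -0.09408835  0.17262537] [ 0.48778346  0.45874069 -1.302619  ] 0.028405830115027474 19.999866485595703 [-3.74708604e-01  1.92974324e-01  1.64247258e+00 -1.63792405e-05
  1.30791794e+00  1.01202431e+00] [-1.46405815e-01  2.13725384e-01  2.32900570e-05]
```

View pics/p3.png

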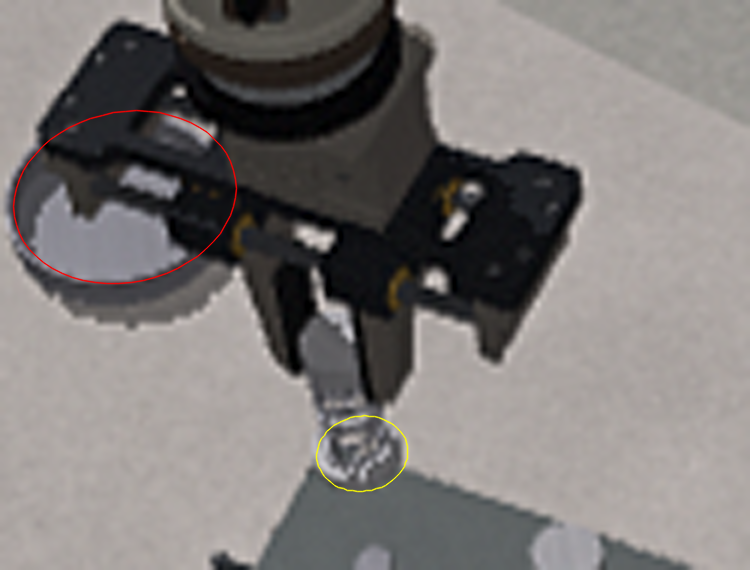

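The spring is held upright with its base ring at scene pixel (220,165), and the dish is clear. I'll carry it over the dish.

Request:
play_rows:
  delta_pos:
    - [-0.02,0.03,0]
    - [-0.05,0.07,0]
    - [-0.08,0.115,0]
    - [-0.11,0.16,0]
    - [-0.135,0.197,0]
    - [-0.147,0.214,0]
    - [-0.147,0.214,0]
    - [-0.147,0.214,0.03]
    - [-0.147,0.214,0.06]
    - [-0.147,0.214,0.085]
    - [-0.147,0.214,0.095]
    - [-0.147,0.214,0.095]
  angular:
    - [0,0,0]
    - [0,0,0]
    - [0,0,0]
    - [0,0,0]
    - [0,0,0]
    - [0,0,0]
    - [0,0,0]
    - [0,0,0]
    - [0,0,0]
    - [0,0,0]
    - [0,0,0]
    - [0,0,0]
  fingers: [1,1,1,1,1,1,1,1,1,1,1,1]

```text
t: 19.02
tcp_pos: [0.4624, -0.3304, 0.0782]
tcp_rot: [-0.001, 0.996, 0.093, -0.0]
ft_force: [0.4, 0.4, -0.6]
width: 0.0281
finger_force: 20.0
```

```bash
python3 - <<'E'
from ov import *
f=robot.grab_frame("scene"); s=robot.observe(); t=s['tcp_pos']
cv2.imwrite("pics/p4.png",crop(f,(130,80,125,95),6))
print(s['t'],t,s['ft_force'],s['width'],goal((.462,-.331),s=s))
E
```

```text
19.075 [ 0.46281173 -0.33118239  0.07918754] [ 0.32513059 -0.48940907 -0.62249573] 0.028328607421593672 [-7.64332968e-04 -3.28591968e-04 -4.91506582e-07]
```

View pics/p4.png

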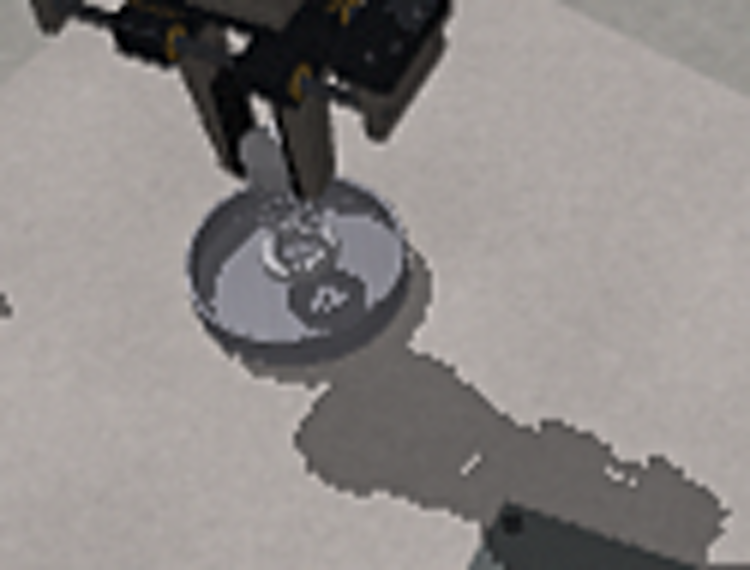

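The base ring (scene pixel about (180,121)) is over the dish floor, well inside the walls. Now I'll lower it gently.

Request:
play_rows:
  delta_pos:
    - [0,0,0.004]
    - [0,0,0.008]
    - [0,0,0.012]
    - [0,0,0.015]
    - [0,0,0.017]
    - [0,0,0.018]
    - [0,0,0.018]
    - [0,0,0.018]
  angular:
    - [0,0,0]
    - [0,0,0]
    - [0,0,0]
    - [0,0,0]
    - [0,0,0]
    - [0,0,0]
    - [0,0,0]
    - [0,0,0]
  fingers: [1,1,1,1,1,1,1,1]

```text
t: 20.08
tcp_pos: [0.4621, -0.3316, 0.0607]
tcp_rot: [-0.0, 0.996, 0.092, 0.0]
ft_force: [-1.3, 1.1, 1.4]
width: 0.0288
finger_force: 20.0
```

Request:
play_rows:
  delta_pos:
    - [0,0,0]
    - [0,0,0]
    - [0,0,0]
    - [0,0,0]
    - [0,0,0]
    - [0,0,-0.02]
    - [0,0,-0.05]
    - [0,0,-0.1]
    - [0,0,-0.15]
    - [-0.02,0.05,-0.2]
    - [-0.04,0.1,-0.2]
    - [-0.06,0.15,-0.2]
  angular:
    - [0,0,0]
    - [0,0,0]
    - [0,0,0]
    - [0,0,0]
    - [0,0,0]
    - [0,0,0]
    - [0,0,0]
    - [0,0,0]
    - [0,0,0]
    - [0,0,0]
    - [0,0,0]
    - [0,0,0]
  fingers: [0.35,0.35,0.35,0.35,0.35,0.35,0.35,0.35,0.35,0.35,0.35,0.35]

```text
t: 21.58
tcp_pos: [0.4305, -0.4924, 0.2624]
tcp_rot: [0.002, 0.996, 0.092, 0.001]
ft_force: [0.5, -0.5, -0.2]
width: 0.0595
finger_force: 0.0
```

```bash
python3 - <<'E'
from ov import *
a=crop(robot.grab_frame("scene"),(130,90,270,200),2.9)
cv2.imwrite("pics/p5.png",a); s=robot.observe(); print(s['t'],s['tcp_pos'],a.shape,s['width'])
E
```

```text
21.625 [ 0.42728126 -0.49789014  0.26022965] (580, 783, 3) 0.05960101090249581
```

View pics/p5.png

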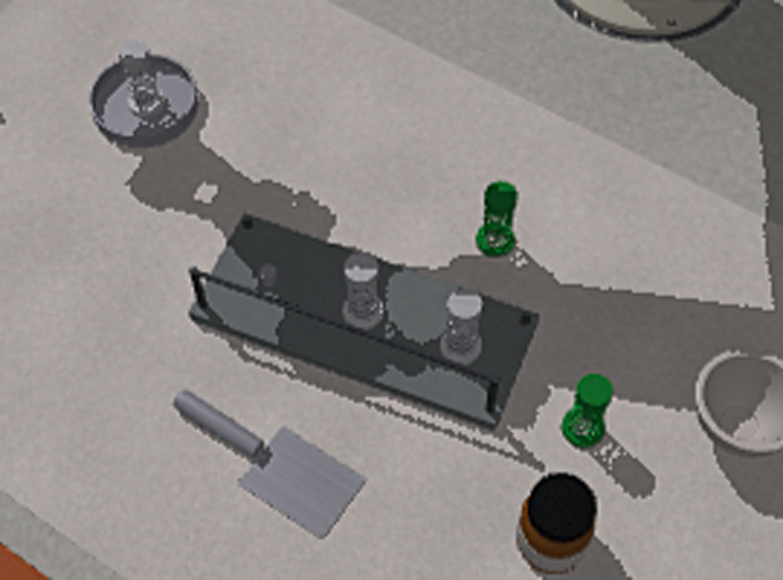

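The spring stands upright in the dish (crop pixel (145,90)). The other two springs are on their pins, and everything else is undisturbed. I'll hand the job in.

```bash
python3 -c "
from rig import robot
print(robot.sign_off())"
```

```text
the job is handed in; nothing more can be done
None
```

I pressed all three springs at about 10 N, left to right; the right-hand one was soft (cap at z≈0.070 m, bar at 0.077 m), so I stood it upright in the reject dish, left everything else as it was, and handed the job in at about 22 s.

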